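# Set out the calligraphy stall from the pile

### The job

Set out the writing table from the pile of kit: stand the porcelain paste pot in the middle of the round wooden stand, lay the blue seal box flat in the large empty compartment of the wooden seal tray, lay the pale wooden paperweight centred along the gold band at the head of the blank red sheet, and lay the slate inkstone in the middle of the green felt pad, lined up with the pad's long side. Set each thing down gently and let go of it, never tip the pot, and leave the brass cup and the ink bottle standing where they are.

Things in the scene. Friction and masses are not known exactly. Their poses are not given: they have to be found in the camera images.
- paste_pot: Round lidded porcelain seal-paste pot, white with blue bands, 46 mm across and 30 mm high, 0.1 kg, on top of the pile (it stands on the seal box). Its lid does not come off. Origin at the centre of its underside, z up. Any yaw is the same.
- seal_box: Royal-blue cloth-covered box with two thin gold bands, 84 mm long (its x), 48 mm wide (its y), 24 mm high, 0.12 kg; shut. In the pile it lies on the paperweight, crossing it, under the pot. Origin at the centre of its underside, z up.
- paperweight: Pale wooden bar with a dark inlaid ring near each end, 180 mm long (its x), 34 mm wide (its y), 20 mm high, 0.15 kg. In the pile it lies across the inkstone, under the seal box. Origin at the centre of its underside, z up.
- inkstone: Black slate inkstone, 140 mm long (its x), 64 mm wide (its y), 26 mm high, about 0.55 kg (varies), the bottom of the pile, on the table. Flat on top, with an ink well 8 mm deep sunk in its +x end. Origin at the centre of its underside, z up. In the pile the other three sit about 15 mm to its -x side, with undersides 26 mm (paperweight), 46 mm (box) and 70 mm (pot) above the table.
- stand: Round brown wooden stand, fixed, 92 mm across, 14 mm high, its floor 10 mm above the table and about 80 mm across inside the low rim: the pot's place. Origin at its centre at table level, z up.
- seal_tray: Open wooden tray, fixed, 161 by 132 mm over all, walls 6 mm thick and 22 mm high, floor 5 mm above the table. Origin at table level below the centre of its large empty compartment (inside 108 mm along x, 120 mm along y), the seal box's place; the box fits best with its length along the tray's x. A narrow compartment on the tray's -x side, with three small stone seals fixed in it, is already full. z up.
- red_sheet: Blank bright red sheet on a cream writing mat, fixed, surface 4 mm above the table; mat 270 mm (x) by 212 mm (y). A gold band 44 by 190 mm runs along y at its head, the end away from the robot: the paperweight's place, bar length along the band. Origin at the centre of the gold band at table level, z up.
- felt_pad: Grey-green felt pad with pale stitching, fixed, 190 mm (x) by 120 mm (y), surface 4 mm above the table: the inkstone's place, length along x, either way round. Origin at its centre at table level, z up.
- brass_cup: Open brass cup, 64 mm across at the mouth, 70 mm high, loose, empty; a bystander. Origin at the centre of its underside, z up.
- ink_bottle: Black closed ink bottle with cream label and red cap, 61 mm across, 120 mm high, loose; a bystander. Origin at the centre of its underside, z up.
Mind the look-alikes: they are no part of the job. There is more than one size of the paste_pot; the job needs the smallest.

How it is judged:
By the outcome, as a careful person would: the job done as asked, in the order asked, and still so for the second after the job is handed in, with the robot touching nothing.
It also fails if it takes over 125 s, if anything falls off the work surface, if the arm or the gripper's body presses on something with over 40 N, if the wrist force passes 120 N, or if a joint passes its speed limit or range.

### The arm

A 6-joint arm with a two-finger parallel gripper is mounted at the origin on the work surface. World frame = base frame: x ahead of the robot, y to its left, z up, the work surface at z = 0. Lengths are in m, angles in rad, forces in N, time in s.
With the tool pointing down it reaches from about 0.3 to 0.875 m from the base axis. Payload 4.2 kg.
Tool frame: the origin (TCP) lies midway between the tips of the shut fingers; the grasp point (between the pads) lies 19 mm behind it; z points along the fingers, x is the direction in which the jaws open and shut, and the axes are right-handed (so a half turn about z gives the same grasp; the last joint's range is limited). The gripper opens to 85 mm and grips with 20 to 120 N. Pads are 22 mm wide; open, the fingers measure 114 mm over their backs; the gripper's body (76 mm by 85 mm) begins 54 mm behind the grasp point. The pads swing forward as they close: fully open they stand 13 mm farther back than shut.
Start: joints at [-1.222, 0.32, 1.565, -0, 1.257, -0.02], TCP at [0.207, -0.536, 0.231] pointing down, gripper open.
Joint ranges: [-3.11, 3.11], [-0.84, 2.01], [0.21, 2.61], [-1.34, 4.49], [0.05, 2.63], [-2.56, 2.56]. Speed limits (rad/s): [2.57, 2.57, 3.14, 3.14, 3.14, 3.14].

### API

Orientations are given as a unit quaternion [w, x, y, z].
In Python, from workcell import bot, optics, sign_off, status gives the robot as it stands. Calls block until the motion is done:
- bot.goto(position, orientation): joint-space move of the TCP to a pose.
- bot.move_l(position, ori=None, feed=0.15): straight line of the TCP; ori=None keeps the orientation; feed is the mean speed in m/s.
- bot.movej(angles): joint-space move.
- bot.grip(opening, effort=None): finger opening in m; effort is the grip in N (None keeps the last); returns when the fingers have stopped.
- bot.wait(seconds).
- bot.solve_ik(position, orientation): joint angles nearest the present ones, or None.
- optics.capture(name): name is "scene" or "top" or "wrist"; returns a dict with "color" (400x640x3 uint8, red, green, blue), "fx", "fy", "cx", "cy" (pixels), "extrinsics" (4x4, takes a point from world to camera coordinates). Camera axes: x right, y down, z forward; pixel columns grow to the right and rows downward; lengths in m; the calibration is good to about 2 mm. A picture is of the moment at which its call begins. There is no depth.
A pose or a line that the arm cannot do raises bot.IKError and nothing moves.
- sign_off(): hands the job in, once; it reports no verdict.
Readings, each from a call of its own:
- status.read_t(): time.
- status.read_joint_positions(): joint angles.
- status.read_qvel(): joint speeds.
- status.read_tau(): joint torques, N m.
- status.read_tcp_pos(): TCP position.
- status.read_tool_rot(): TCP orientation.
- status.read_ft_force(): force on the tool from outside, world axes, zero at the start.
- status.read_torque(): the same for the moment, N m.
- status.read_opening(): finger opening in m.
Only numpy, scipy, OpenCV 4.12 (cv2) and the standard library are available. Lean on these libraries where they do the work, as an engineer would, in place of code of your own. Each camera call takes 0.05 s, during which the arm holds its last target.

## Working session

There is one attempt and no reset: what is moved stays moved. The work goes in short steps, each a Python script; the robot and the scene stay as the last script left them, time stands still between calls to the robot, and variables do not carry over. Pictures are saved under pics/ and viewed, and the job is handed in when it is done.

```bash
ls; mkdir -p pics
python3 - <<'E'
from workcell import bot, optics, sign_off, status
import cv2, numpy as np
for n in ["scene","top","wrist"]:
    c=optics.capture(n); cv2.imwrite(f"pics/{n}0.png",c["color"][:,:,::-1])
    print(n,c["fx"],c["fy"],c["cx"],c["cy"]); print(np.round(c["extrinsics"],4))
print(status.read_t())
E
```

```text
pics
scene 442.0890113082128 442.0890113082128 325.75396879839116 194.4849594071035
[[-0.7357  0.6771  0.0172  0.3758]
 [ 0.4439  0.5012 -0.7428 -0.1774]
 [-0.5116 -0.5388 -0.6693  1.459 ]
 [ 0.      0.      0.      1.    ]]
top 383.8323692271898 383.8323692271898 320.83226812617636 195.03427027395844
[[ 1.9300e-02 -9.9980e-01 -1.2000e-03  6.0000e-04]
 [-9.8890e-01 -1.8900e-02 -1.4760e-01  5.4670e-01]
 [ 1.4750e-01  4.1000e-03 -9.8900e-01  1.1358e+00]
 [ 0.0000e+00  0.0000e+00  0.0000e+00  1.0000e+00]]
wrist 360.46100578857545 360.46100578857545 323.09418729845396 209.28124512484163
[[ 0.3609 -0.9326 -0.0013 -0.5749]
 [-0.8993 -0.3484  0.2643 -0.0353]
 [-0.2469 -0.0942 -0.9644  0.3787]
 [ 0.      0.      0.      1.    ]]
0.15
```

View pics/scene0.png

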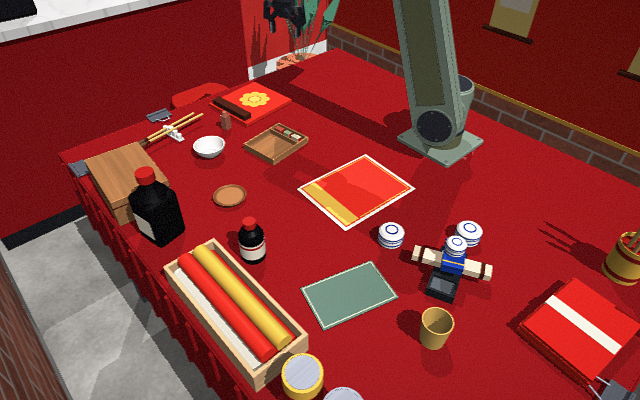

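View pics/top0.png

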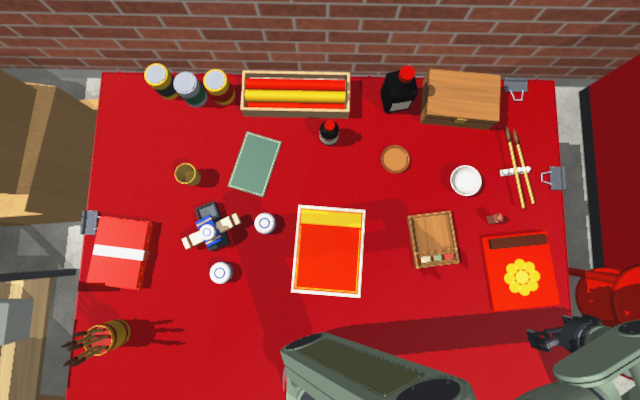

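View pics/wrist0.png

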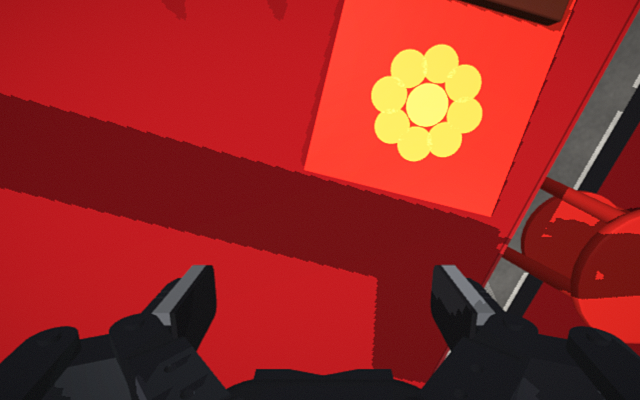

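The top view shows the pile at about (208,230), with larger look-alike pots at (265,223) and (220,272). The pad is at (255,164), the stand at (395,159), the tray at (433,240) and the gold band at (332,218). The cup is at (187,175) and the bottle at (329,132). Next I'll take closer views with rough positions.

```bash
cat > h.py <<'E'
from workcell import bot, optics, sign_off, status
import cv2, numpy as np
from scipy.spatial.transform import Rotation as R
def unproj(c,px,z):
    px=np.atleast_2d(np.array(px,float)); E=c["extrinsics"]; Rm=E[:3,:3]; t=E[:3,3]
    o=-Rm.T@t
    d=np.c_[(px[:,0]-c["cx"])/c["fx"],(px[:,1]-c["cy"])/c["fy"],np.ones(len(px))]@Rm
    return o+d*((z-o[2])/d[:,2])[:,None]
def proj(c,P):
    P=np.atleast_2d(np.array(P,float)); E=c["extrinsics"]; p=P@E[:3,:3].T+E[:3,3]
    return np.c_[c["fx"]*p[:,0]/p[:,2]+c["cx"],c["fy"]*p[:,1]/p[:,2]+c["cy"]]
def down(yaw):
    """tool z down, tool x (jaw direction) at world angle yaw"""
    x=np.array([np.cos(yaw),np.sin(yaw),0]); z=np.array([0,0,-1.]); y=np.cross(z,x)
    q=R.from_matrix(np.c_[x,y,z]).as_quat(); return [q[3],q[0],q[1],q[2]]
def cap(n,f=None):
    c=optics.capture(n)
    if f: cv2.imwrite(f"pics/{f}.png",c["color"][:,:,::-1])
    np.savez(f"pics/{f or n}.npz",**c); return c
E
python3 - <<'E'
from h import *
c=cap("top","top1")
im=cv2.resize(c["color"][100:310,150:470,::-1],None,fx=2.5,fy=2.5,interpolation=cv2.INTER_CUBIC); cv2.imwrite("pics/top1c.png",im)
im=cv2.resize(c["color"][190:290,160:290,::-1],None,fx=6,fy=6,interpolation=cv2.INTER_CUBIC); cv2.imwrite("pics/top1p.png",im)
for n,p,z in [("pile pot",(208,230),.1),("potA",(265,223),.03),("potB",(220,272),.03),("pad",(255,164),.004),("stand",(395,159),.014),("tray",(433,238),.022),("band",(332,218),.004),("cup",(187,173),.07),("bottle",(329,127),.12)]:
    print(n,unproj(c,p,z).round(3))
q=status.read_joint_positions();print(np.round(q,3),status.read_tool_rot())
E
```

```text
pile pot [[0.43  0.333 0.1  ]]
potA [[0.458 0.18  0.03 ]]
potB [[0.309 0.309 0.03 ]]
pad [[0.648 0.224 0.004]]
stand [[ 0.671 -0.222  0.014]]
tray [[ 0.423 -0.335  0.022]]
band [[ 0.48  -0.025  0.004]]
cup [[0.602 0.416 0.07 ]]
bottle [[ 0.737 -0.009  0.12 ]]
[-1.222  0.32   1.565  0.     1.257 -0.02 ] [-2.90922052e-04  8.24758260e-01 -5.65485251e-01 -3.98040977e-04]
```

View pics/top1p.png

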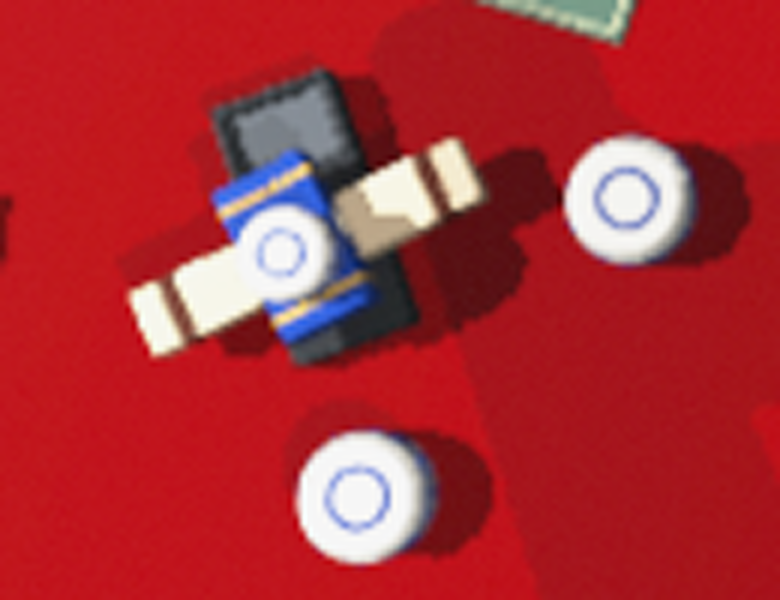

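View pics/top1c.png

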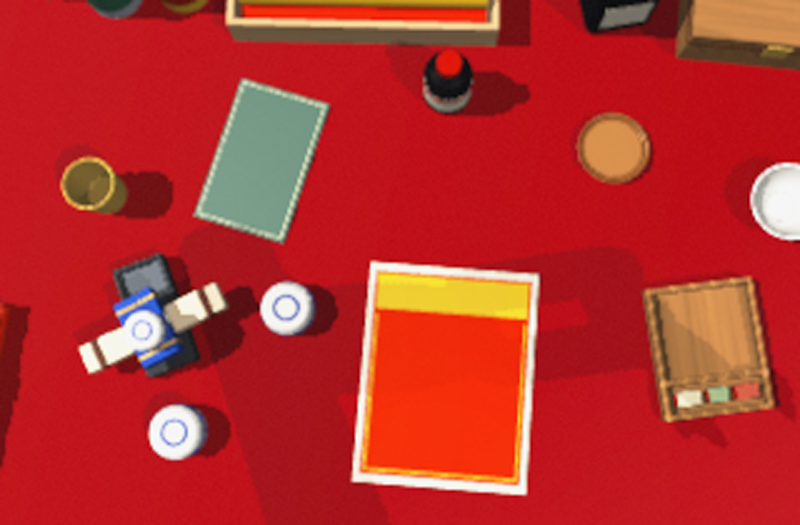

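```bash
cat >> h.py <<'E'
def camoff():
    c=optics.capture("wrist"); E=c["extrinsics"]; o=-E[:3,:3].T@E[:3,3]
    q=status.read_tool_rot(); T=R.from_quat([q[1],q[2],q[3],q[0]]).as_matrix()
    return T.T@(o-np.array(status.read_tcp_pos())), T.T@E[2,:3]
# views: jaw yaw, target point -> look with the camera axis through target
def look(target,yaw,h,name):
    off=np.load("camoff.npy"); 
    q=down(yaw); T=R.from_quat([q[1],q[2],q[3],q[0]]).as_matrix()
    o,d=T@off[0],T@off[1]
    cz=h+o[2]; s=(cz-target[2])/-d[2]
    p=np.array([target[0],target[1],target[2]])-d*s-o
    p[2]=h
    bot.goto(list(p),q); bot.wait(0.2)
    return cap("wrist",name)
E
python3 - <<'E'
from h import *
o=camoff(); np.save("camoff.npy",np.array(o)); print(o)
# IK checks
for t,y in [((.423,-.335,0),-1.57),((.671,-.222,0),-1.57),((.48,-.025,0),-1.57),((.648,.224,0),-1.57),((.43,.333,.08),-1.57)]:
  for y in np.radians([-90,-60,-30,0,30,60,90]):
    q=down(y); T=R.from_quat([q[1],q[2],q[3],q[0]]).as_matrix(); oo,d=T@o[0],T@o[1]; h=.33
    p=np.array(t)-d*(h+oo[2]-t[2])/-d[2]-oo;p[2]=h
    print(t,round(np.degrees(y)),p.round(3),np.round(bot.solve_ik(list(p),q),2) if bot.solve_ik(list(p),q) is not None else None)
E
```

```text
(array([ 0.00056051, -0.06624423, -0.14316774]), array([1.54416863e-04, 2.64314364e-01, 9.64436568e-01]))
(0.423, -0.335, 0) -90 [ 0.486 -0.334  0.33 ] [-0.62  0.3   1.34 -0.    1.49  0.95]
(0.423, -0.335, 0) -60 [ 0.478 -0.303  0.33 ] [-0.59  0.26  1.4  -0.    1.48  0.46]
(0.423, -0.335, 0) -30 [ 0.454 -0.28   0.33 ] [-0.57  0.21  1.47 -0.    1.46 -0.05]
(0.423, -0.335, 0) 0 [ 0.422 -0.272  0.33 ] [-0.59  0.15  1.54 -0.    1.45 -0.59]
(0.423, -0.335, 0) 30 [ 0.391 -0.28   0.33 ] [-0.65  0.12  1.58 -0.    1.44 -1.17]
(0.423, -0.335, 0) 60 [ 0.368 -0.304  0.33 ] [-0.71  0.11  1.59 -0.    1.44 -1.76]
(0.423, -0.335, 0) 90 [ 0.36  -0.336  0.33 ] [-0.77  0.14  1.56 -0.    1.44 -2.35]
(0.671, -0.222, 0) -90 [ 0.734 -0.221  0.33 ] [-0.31  0.63  0.8  -0.    1.71  1.26]
(0.671, -0.222, 0) -60 [ 0.726 -0.19   0.33 ] [-0.27  0.6   0.87 -0.    1.68  0.78]
(0.671, -0.222, 0) -30 [ 0.702 -0.167  0.33 ] [-0.25  0.54  0.97 -0.    1.63  0.27]
(0.671, -0.222, 0) 0 [ 0.67  -0.159  0.33 ] [-0.25  0.48  1.08 -0.    1.59 -0.25]
(0.671, -0.222, 0) 30 [ 0.639 -0.167  0.33 ] [-0.27  0.42  1.16 -0.    1.56 -
[... 1156 characters left out ...]
3 0.255 0.33 ] [ 0.39  0.4   1.2  -0.    1.54 -0.66]
(0.648, 0.224, 0) 90 [0.585 0.223 0.33 ] [ 0.35  0.36  1.26 -0.    1.52 -1.22]
(0.43, 0.333, 0.08) -90 [0.472 0.334 0.33 ] [ 0.6   0.28  1.37 -0.    1.49  2.17]
(0.43, 0.333, 0.08) -60 [0.466 0.354 0.33 ] [ 0.63  0.29  1.36 -0.    1.49  1.68]
(0.43, 0.333, 0.08) -30 [0.45  0.369 0.33 ] [ 0.67  0.29  1.36 -0.    1.49  1.19]
(0.43, 0.333, 0.08) 0 [0.429 0.375 0.33 ] [ 0.7   0.27  1.39 -0.    1.48  0.7 ]
(0.43, 0.333, 0.08) 30 [0.409 0.369 0.33 ] [ 0.71  0.24  1.44 -0.    1.47  0.19]
(0.43, 0.333, 0.08) 60 [0.394 0.353 0.33 ] [ 0.71  0.2   1.48 -0.    1.46 -0.34]
(0.43, 0.333, 0.08) 90 [0.388 0.332 0.33 ] [ 0.69  0.17  1.52 -0.    1.45 -0.89]
```

```bash
python3 - <<'E'
from h import *
r=np.radians
look((.423,-.335,0),r(-30),.33,"w_tray")
look((.671,-.222,0),r(-15),.33,"w_stand")
look((.48,-.025,0),r(0),.33,"w_band")
look((.648,.224,0),r(20),.33,"w_pad")
look((.43,.333,.08),r(30),.33,"w_pile")
look((.43,.333,.08),r(120),.33,"w_pile2")
print(status.read_t())
E
python3 - <<'E'
import cv2,numpy as np
a=[cv2.imread(f"pics/w_{n}.png") for n in ("tray","stand","band","pad")]
cv2.imwrite("pics/mosaic.png",cv2.resize(np.vstack([np.hstack(a[:2]),np.hstack(a[2:])]),(800,500)))
E
```

```text
8.7417
```

View pics/mosaic.png

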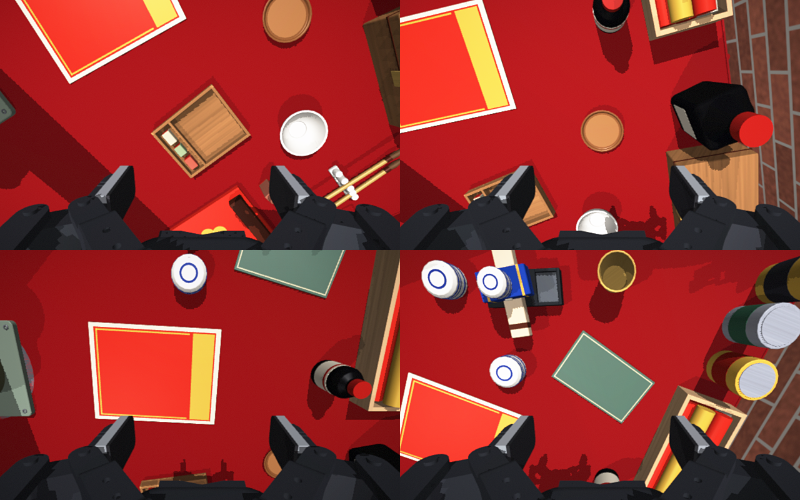

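View pics/w_pile.png

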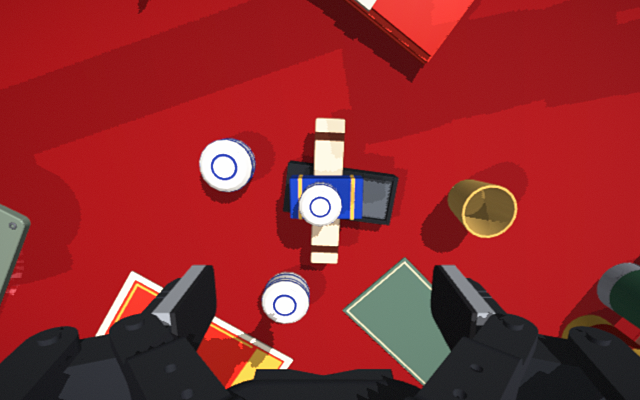

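View pics/w_pile2.png

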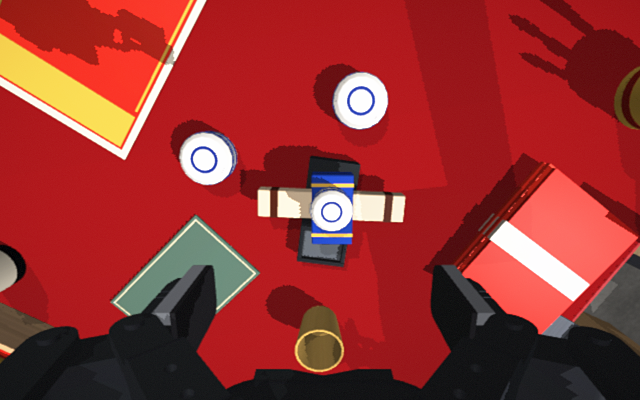

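```bash
cat >> h.py <<'E'
def ortho(c,ctr,half,z,res=0.0005):
    """world-aligned view: column = +x, row = -y"""
    n=int(2*half/res)
    X,Y=np.meshgrid(ctr[0]-half+res*(np.arange(n)+.5),ctr[1]+half-res*(np.arange(n)+.5))
    p=proj(c,np.c_[X.ravel(),Y.ravel(),np.full(X.size,z)]).astype(np.float32)
    return cv2.remap(c["color"],p[:,0].reshape(n,n),p[:,1].reshape(n,n),cv2.INTER_LINEAR)
def fitrect(mask,ctr,half,res=0.0005,k=5):
    m=cv2.morphologyEx(mask.astype(np.uint8)*255,cv2.MORPH_OPEN,np.ones((k,k)))
    m=cv2.morphologyEx(m,cv2.MORPH_CLOSE,np.ones((9,9)))
    cs,_=cv2.findContours(m,cv2.RETR_EXTERNAL,cv2.CHAIN_APPROX_NONE); 
    if not cs: return None
    cn=max(cs,key=cv2.contourArea); (u,v),(w,h),a=cv2.minAreaRect(cn)
    b=cv2.boxPoints(((u,v),(w,h),a)); e=b[1]-b[0],b[2]-b[1]; L=e[0] if np.hypot(*e[0])>np.hypot(*e[1]) else e[1]
    ang=np.degrees(np.arctan2(-L[1],L[0]))%180
    return dict(xy=np.round([ctr[0]-half+res*(u+.5),ctr[1]+half-res*(v+.5)],4),LW=np.round(sorted([w*res,h*res])[::-1],4),ang=round(ang,2),area=cv2.contourArea(cn)*res*res)
def load(n): return dict(np.load(f"pics/{n}.npz"))
E
cat > seg.py <<'E'
from h import *
def hsv(o): return [x.astype(int) for x in cv2.split(cv2.cvtColor(o,cv2.COLOR_RGB2HSV))]
def run(n,what,ctr,half,z,f):
    o=ortho(load(n),ctr,half,z); cv2.imwrite(f"pics/o_{n}_{what}.png",cv2.resize(o[:,:,::-1],(500,500)))
    H,S,V=hsv(o); print(what,n,fitrect(f(H,S,V),ctr,half))
for n in ("w_pad","w_pile","top1"): run(n,"pad",(.648,.224),.15,.004,lambda H,S,V:(H>40)&(H<100)&(V>60)&(S>30))
for n in ("w_band","top1"):
  run(n,"band",(.48,-.025),.13,.004,lambda H,S,V:(H>19)&(H<32)&(S>140)&(V>140))
  run(n,"mat",(.40,-.025),.2,.004,lambda H,S,V:((H>5)&(S<60)&(V>150))|((H>19)&(H<32)&(S>140)&(V>140))|((S>180)&(V>235)))
for n in ("w_tray","top1"): run(n,"tray",(.423,-.335),.12,.022,lambda H,S,V:~((S>190)&((H<5)|(H>170))))
for n in ("w_stand","w_tray","top1"): run(n,"stand",(.671,-.222),.08,.014,lambda H,S,V:(H>6)&(H<25)&(S<200)&(V>80))
for n in ("w_pile","w_pile2","top1"):
  run(n,"box",(.43,.333),.11,.07,lambda H,S,V:(H>105)&(H<130)&(S>150)&(V>80))
  run(n,"bar",(.43,.333),.12,.046,lambda H,S,V:(H>10)&(H<35)&(S<120)&(V>90))
  run(n,"pot",(.43,.333),.045,.1,lambda H,S,V:(S<60)&(V>120))
  run(n,"stone",(.43,.333),.12,.026,lambda H,S,V:(S<140)&(V<140)|(V<40))
E
python3 seg.py; python3 -c "
import cv2,numpy as np
ns='w_band_band w_tray_tray w_stand_stand w_pile_box w_pile2_bar w_pile2_stone'.split()
a=[cv2.resize(cv2.imread('pics/o_%s.png'%n),(260,260)) for n in ns]
cv2.imwrite('pics/om.png',np.vstack([np.hstack(a[:3]),np.hstack(a[3:])]))"
```

```text
pad w_pad {'xy': array([0.6483, 0.2267]), 'LW': array([0.1886, 0.1196]), 'ang': np.float32(163.96), 'area': 0.021526}
pad w_pile {'xy': array([0.6452, 0.2278]), 'LW': array([0.1836, 0.1195]), 'ang': np.float32(163.89), 'area': 0.0162975}
pad top1 {'xy': array([0.6501, 0.2251]), 'LW': array([0.186 , 0.1176]), 'ang': np.float32(163.84), 'area': 0.0209335}
band w_band {'xy': array([ 0.4784, -0.0204]), 'LW': array([0.1894, 0.043 ]), 'ang': np.float32(86.74), 'area': 0.007935000000000001}
mat w_band {'xy': array([ 0.3788, -0.0142]), 'LW': array([0.2698, 0.2123]), 'ang': np.float32(176.7), 'area': 0.05618287500000001}
band top1 {'xy': array([ 0.481 , -0.0203]), 'LW': array([0.1907, 0.0445]), 'ang': np.float32(86.3), 'area': 0.007855375000000001}
mat top1 {'xy': array([ 0.3804, -0.0153]), 'LW': array([0.2708, 0.2128]), 'ang': np.float32(176.63), 'area': 0.056659125000000005}
tray w_tray {'xy': array([ 0.4189, -0.3347]), 'LW': array([0.1627, 0.1353]), 'ang': np.float32(8.4), 'area': 0.021702625000000003}
tray top1 {'xy': array([ 0.4207, -0.3347]), 'LW': array([0.1648, 0.1421]), 'ang': np.flo
[... 1189 characters left out ...]
[0.0768, 0.0458]), 'ang': np.float32(113.72), 'area': 0.0023497500000000003}
stone w_pile2 {'xy': array([0.4817, 0.3609]), 'LW': array([0.0634, 0.0623]), 'ang': np.float32(112.38), 'area': 0.0022367500000000005}
box top1 {'xy': array([0.3969, 0.3205]), 'LW': array([0.048 , 0.0109]), 'ang': np.float32(119.05), 'area': 0.00041887500000000003}
bar top1 {'xy': array([0.4513, 0.3024]), 'LW': array([0.0476, 0.0396]), 'ang': np.float32(117.35), 'area': 0.00162125}
pot top1 {'xy': array([0.421 , 0.3435]), 'LW': array([0.0853, 0.0469]), 'ang': np.float32(110.91), 'area': 0.0025905}
stone top1 {'xy': array([0.4491, 0.3415]), 'LW': array([0.1422, 0.073 ]), 'ang': np.float32(22.64), 'area': 0.004555125}
```

View pics/om.png

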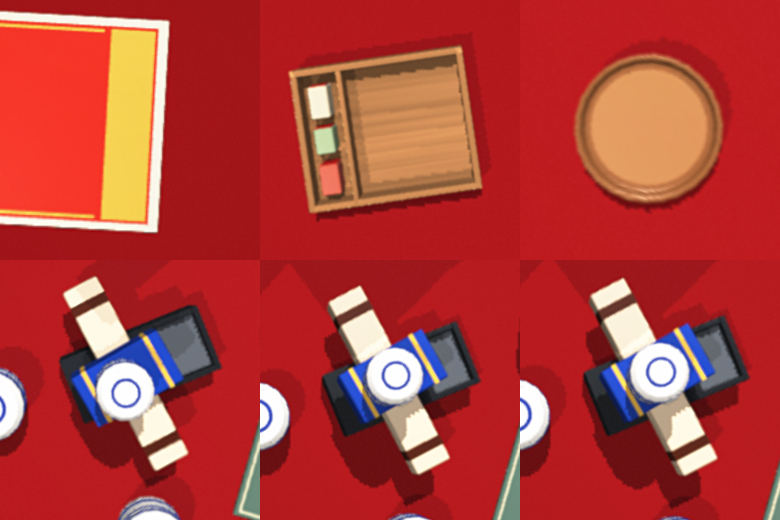

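```bash
cat > pot.py <<'E'
from h import *
import sys
for n in ("w_pile","w_pile2","top1"):
    ctr=(.427,.335);half=.035
    o=ortho(load(n),ctr,half,.1); H,S,V=[x.astype(int) for x in cv2.split(cv2.cvtColor(o,cv2.COLOR_RGB2HSV))]
    g=cv2.medianBlur(cv2.cvtColor(o,cv2.COLOR_RGB2GRAY),5)
    w=((S<70)&(V>110)).astype(np.uint8)
    for k in range(1):
        cs=cv2.HoughCircles(g,cv2.HOUGH_GRADIENT,1.5,200,param1=80,param2=12,minRadius=36,maxRadius=56)
        if cs is not None:
            u,v,r=cs[0,0]; print(n,"outer",ctr[0]-half+.0005*(u+.5),ctr[1]+half-.0005*(v+.5),r*.0005)
            X,Y=np.meshgrid(np.arange(140),np.arange(140)); m=(H>100)&(H<130)&(S>45)&(np.hypot(X-u,Y-v)<32)
            ys,xs=np.nonzero(m)
            (a,b),(d1,d2),_=cv2.fitEllipse(np.c_[xs,ys].astype(np.float32)); print("   ring",ctr[0]-half+.0005*(a+.5),ctr[1]+half-.0005*(b+.5),d1*.0005,d2*.0005,len(xs))
    cv2.imwrite(f"pics/pot_{n}.png",cv2.resize(o[:,:,::-1],(280,280)))
a=[cv2.imread(f"pics/pot_{n}.png") for n in ("w_pile","w_pile2")]
cv2.imwrite("pics/potm.png",np.hstack(a))
E
python3 pot.py
```

```text
w_pile outer 0.421875 0.338625 0.022575002
   ring 0.4228772869110108 0.3373118896484375 0.021306243896484375 0.021380720138549806 669
w_pile2 outer 0.420375 0.336375 0.024225002
   ring 0.4229978294372559 0.33765697860717775 0.021254297256469726 0.021373233795166015 688
top1 outer 0.424875 0.336375 0.0225
   ring 0.4251026382446289 0.3368092498779297 0.02068044662475586 0.021028854370117187 208
```

View pics/potm.png

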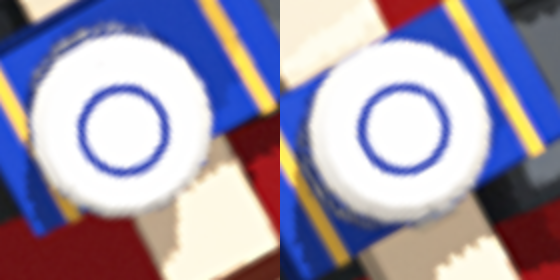

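Run:
```python
from h import *
r=np.radians
x,y=.4229,.3375
q=down(r(120))
bot.goto([x,y,.16],q)
f0=np.array(status.read_ft_force())
bot.move_l([x,y,.074],feed=.08)
print("pre",np.round(np.array(status.read_ft_force())-f0,2),np.round(status.read_tcp_pos(),4))
bot.grip(0.03,25); print("op",status.read_opening(),np.round(np.array(status.read_ft_force())-f0,2))
bot.move_l([x,y,.078],feed=.03)
print("lift",status.read_opening(),np.round(np.array(status.read_ft_force())-f0,2))
bot.move_l([x,y,.20],feed=.12); bot.wait(.2)
print("lift",status.read_opening(),np.round(np.array(status.read_ft_force())-f0,2),status.read_t())
cap("scene","s2"); cap("wrist","wr2")
c=load("s2");cv2.imwrite("pics/s2c.png",cv2.resize(c["color"][150:350,300:560,::-1],None,fx=3,fy=3))
```

```text
pre [-1.38 -0.09  1.02] [0.4233 0.3378 0.0745]
op 0.04512925689183677 [-2.72 -0.45  5.14]
lift 0.04494676580601083 [-0.98  0.57 -0.61]
lift 0.04500926233511034 [-1.21  0.43 -0.26] 12.8083
```

View pics/s2c.png

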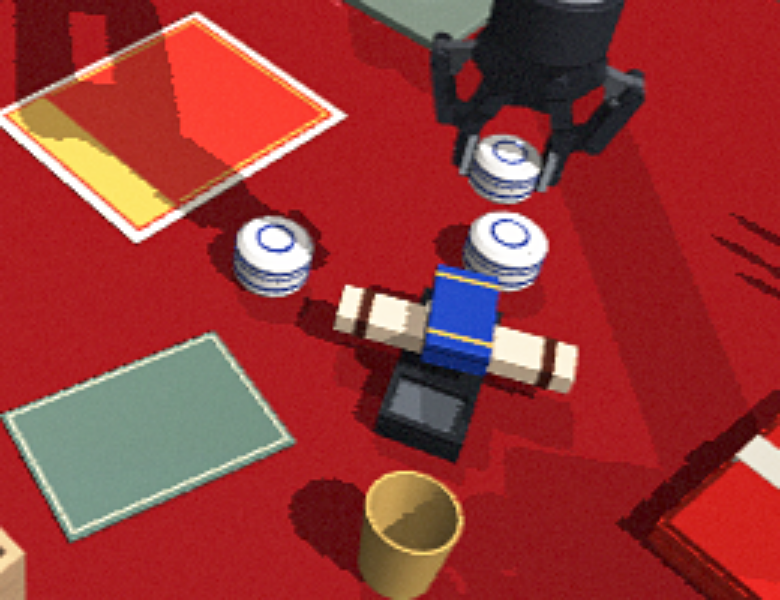

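View pics/wr2.png

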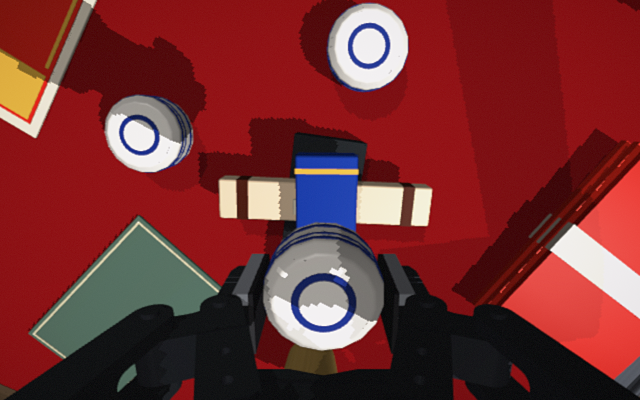

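```bash
cat >> h.py <<'E'
def place(x,y,z0,z1,step=.001,thr=2.0):
    """creep down from z0 until contact force rises or z1 reached"""
    bot.move_l([x,y,z0],feed=.08); bot.wait(.15)
    f0=np.array(status.read_ft_force()); z=z0
    while z>z1+1e-6:
        z=max(z-step,z1); bot.move_l([x,y,z],feed=.03)
        f=np.array(status.read_ft_force())-f0
        if f[2]>thr: break
    print("contact z",round(z,4),np.round(f,2),np.round(status.read_tcp_pos(),4)); return z
E
python3 - <<'E'
from h import *
r=np.radians
c=load("wr2"); tp=np.array(status.read_tcp_pos())
o=ortho(c,tp[:2],.035,tp[2]+.0255); H,S,V=[x.astype(int) for x in cv2.split(cv2.cvtColor(o,cv2.COLOR_RGB2HSV))]
X,Y=np.meshgrid(np.arange(140),np.arange(140)); m=(H>100)&(H<130)&(S>45)&(np.hypot(X-70,Y-70)<34)
ys,xs=np.nonzero(m); (a,b),d,_=cv2.fitEllipse(np.c_[xs,ys].astype(np.float32))
pot=np.array([tp[0]-.035+.0005*(a+.5),tp[1]+.035-.0005*(b+.5)])
off=pot-tp[:2]; print("pot in hand",off.round(4),d)
# tool-frame offset rotates with yaw: 120 -> 60
rot=lambda v,t: np.array([np.cos(t)*v[0]-np.sin(t)*v[1],np.sin(t)*v[0]+np.cos(t)*v[1]])
o2=rot(off,r(-60)); o2=o2 if np.hypot(*o2)<.004 else 0*o2
x,y=np.array([.6703,-.2212])-o2; print(x,y)
bot.goto([x,y,.20],down(r(60)))
z=place(x,y,.020,.0135)
print(status.read_opening())
bot.grip(.062); bot.wait(.2)
bot.move_l([x,y,.14],feed=.12)
look((.6703,-.2212,0.02),r(60),.30,"w_pot2")
print(status.read_t())
E
```

```text
pot in hand [ 0.0003 -0.0004] (43.081539154052734, 43.25479507446289)
0.6705067802202107 -0.22076888535375286
contact z 0.014 [-2.28 -1.37  3.78] [ 0.6707 -0.2208  0.0146]
0.04473818241309336
21.8083
```

View pics/w_pot2.png

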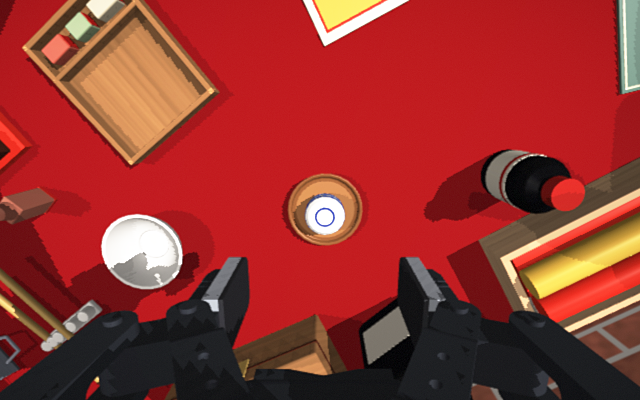

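```bash
cat > meas.py <<'E'
from h import *
def ring(n,ctr,z,half=.035,rad=34):
    o=ortho(load(n),ctr,half,z); H,S,V=[x.astype(int) for x in cv2.split(cv2.cvtColor(o,cv2.COLOR_RGB2HSV))]
    N=o.shape[0];X,Y=np.meshgrid(np.arange(N),np.arange(N)); m=(H>100)&(H<130)&(S>45)&(np.hypot(X-N/2,Y-N/2)<rad)
    ys,xs=np.nonzero(m); (a,b),d,_=cv2.fitEllipse(np.c_[xs,ys].astype(np.float32))
    return np.round([ctr[0]-half+.0005*(a+.5),ctr[1]+half-.0005*(b+.5)],4),np.array(d)*.0005
def seg(n,what,ctr,half,z,f):
    o=ortho(load(n),ctr,half,z); cv2.imwrite(f"pics/o_{n}_{what}.png",cv2.resize(o[:,:,::-1],(500,500)))
    H,S,V=[x.astype(int) for x in cv2.split(cv2.cvtColor(o,cv2.COLOR_RGB2HSV))]
    print(what,n,fitrect(f(H,S,V),ctr,half))
BLUE=lambda H,S,V:((H>105)&(H<130)&(S>150)&(V>60))|((H>10)&(H<28)&(S>110)&(V>110))
E
python3 - <<'E'
from meas import *
print(ring("w_pot2",(.6703,-.2212),.04))
seg("w_pot2","stand",(.6703,-.2212),.08,.014,lambda H,S,V:((H>6)&(H<25)&(S<200)&(V>80))|(S<80))
seg("w_pot2","tray",(.4189,-.3347),.11,.022,lambda H,S,V:~((S>190)&((H<5)|(H>170))))
E
```

```text
(array([ 0.671 , -0.2219]), array([0.02131588, 0.02136053]))
stand w_pot2 {'xy': array([ 0.6703, -0.2212]), 'LW': array([0.0905, 0.0905]), 'ang': np.float32(90.0), 'area': 0.006437625}
tray w_pot2 {'xy': array([ 0.4099, -0.3184]), 'LW': array([0.2015, 0.187 ]), 'ang': np.float32(0.0), 'area': 0.02870775}
```

Run:
```python
from meas import *
r=np.radians
bot.grip(.085)
look((.43,.333,.06),r(120),.25,"w_b1")
look((.43,.333,.06),r(30),.25,"w_b2")
print(status.read_t())
for n in ("w_b1","w_b2"):
    seg(n,"box",(.425,.335),.09,.07,BLUE)
    seg(n,"blue",(.425,.335),.09,.07,lambda H,S,V:((H>105)&(H<130)&(S>150)&(V>60)))
a=[cv2.imread(f"pics/o_{n}_box.png") for n in("w_b1","w_b2")]; cv2.imwrite("pics/bm.png",cv2.resize(np.hstack(a),(800,400)))
```

```text
26.125
box w_b1 {'xy': array([0.427 , 0.3418]), 'LW': array([0.086 , 0.0493]), 'ang': np.float32(29.98), 'area': 0.003909125}
blue w_b1 {'xy': array([0.4281, 0.3422]), 'LW': array([0.0549, 0.048 ]), 'ang': np.float32(28.71), 'area': 0.002493625}
box w_b2 {'xy': array([0.4272, 0.3433]), 'LW': array([0.0847, 0.053 ]), 'ang': np.float32(29.52), 'area': 0.004148625}
blue w_b2 {'xy': array([0.4265, 0.3438]), 'LW': array([0.056 , 0.0515]), 'ang': np.float32(29.17), 'area': 0.0026807500000000004}
```

View pics/bm.png

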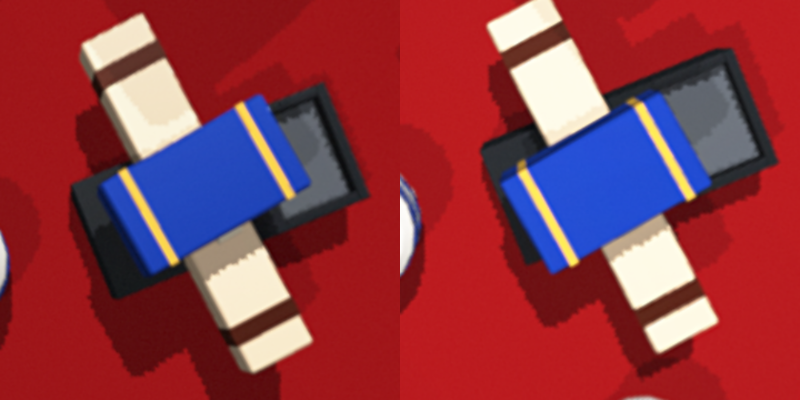

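Run:
```python
from meas import *
r=np.radians
x,y=.4271,.3418
bot.goto([x,y,.16],down(r(-60.4)))
bot.move_l([x,y,.0495],feed=.08)
print("pre",np.round(status.read_ft_force(),2),np.round(status.read_tcp_pos(),4))
bot.grip(0.03,30); print("op",status.read_opening(),np.round(status.read_ft_force(),2))
bot.move_l([x,y,.056],feed=.03)
bot.move_l([x,y,.22],feed=.12); bot.wait(.2)
print("lift",status.read_opening(),np.round(status.read_ft_force(),2),status.read_t())
cap("wrist","wr3")
```

```text
pre [ 0.42 -0.12  1.25] [0.4274 0.342  0.05  ]
op 0.04739853742979557 [-0.23 -0.48  1.91]
lift 0.046969047423301456 [ 0.08  0.18 -1.72] 31.5583
```

View pics/wr3.png

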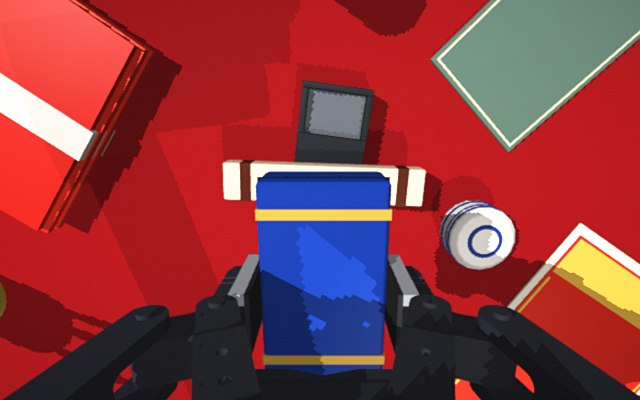

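Run:
```python
from meas import *
r=np.radians
c=load("wr3"); tp=np.array(status.read_tcp_pos())
p=unproj(c,[(257,215),(391,215),(265,360),(383,360)],tp[2]+.02)[:,:2]-tp[:2]
L=np.array([np.cos(r(29.6)),np.sin(r(29.6))]); J=np.array([-L[1],L[0]])
print((p@L).round(4),(p@J).round(4))
x,y=.4392,-.3317
bot.goto([x,y,.20],down(r(-81.6)))
print(np.round(status.read_joint_positions(),2))
z=place(x,y,.018,.008)
bot.grip(.060); bot.wait(.2)
bot.move_l([x,y,.12],feed=.12)
look((.43,-.333,0.02),r(-81.6),.30,"w_box2")
print(status.read_t())
seg("w_box2","box",(.4392,-.3317),.06,.029,lambda H,S,V:((H>105)&(H<130)&(S>150)&(V>60)))
```

```text
[ 0.0303  0.0303 -0.0302 -0.0302] [ 0.023  -0.0247  0.0227 -0.0245]
[-0.67  0.3   1.67  0.    1.17  0.76]
contact z 0.008 [-0.66  1.52  7.24] [ 0.4392 -0.3317  0.0089]
41.6667
box w_box2 {'xy': array([ 0.4403, -0.3324]), 'LW': array([0.0536, 0.0467]), 'ang': np.float32(8.53), 'area': 0.002437625}
```

View pics/w_box2.png

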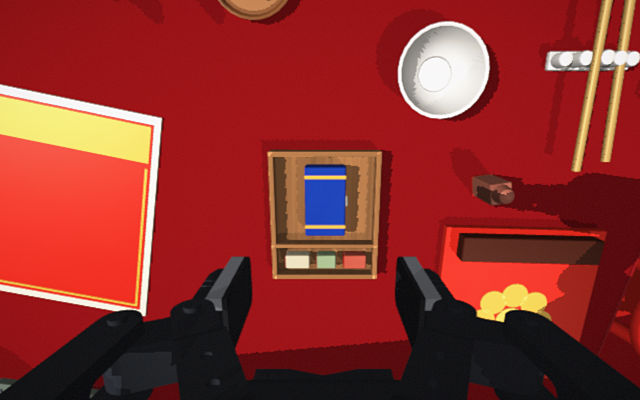

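Run:
```python
from meas import *
r=np.radians
bot.grip(.085)
look((.43,.333,.04),r(-60),.27,"w_c1")
look((.43,.333,.04),r(30),.27,"w_c2")
print(status.read_t())
for n in ("w_c1","w_c2"):
    seg(n,"bar",(.425,.335),.12,.046,lambda H,S,V:(H>5)&(S<150)&(V>100)|((H>4)&(H<25)&(V>25)&(S<180)))
    seg(n,"stone",(.43,.335),.12,.026,lambda H,S,V:(S<140)&(V<140)|(V<40))
a=[cv2.imread(f"pics/o_{n}_bar.png") for n in("w_c1","w_c2")]; cv2.imwrite("pics/cm.png",cv2.resize(np.hstack(a),(800,400)))
```

```text
46.2917
bar w_c1 {'xy': array([0.4311, 0.3427]), 'LW': array([0.1808, 0.04  ]), 'ang': np.float32(117.55), 'area': 0.006762875000000001}
stone w_c1 {'xy': array([0.4767, 0.3588]), 'LW': array([0.0739, 0.0638]), 'ang': np.float32(22.22), 'area': 0.004446375}
bar w_c2 {'xy': array([0.424 , 0.3523]), 'LW': array([0.1581, 0.0368]), 'ang': np.float32(117.47), 'area': 0.005503875}
stone w_c2 {'xy': array([0.4771, 0.3608]), 'LW': array([0.0705, 0.067 ]), 'ang': np.float32(22.38), 'area': 0.004426375000000001}
```

View pics/cm.png

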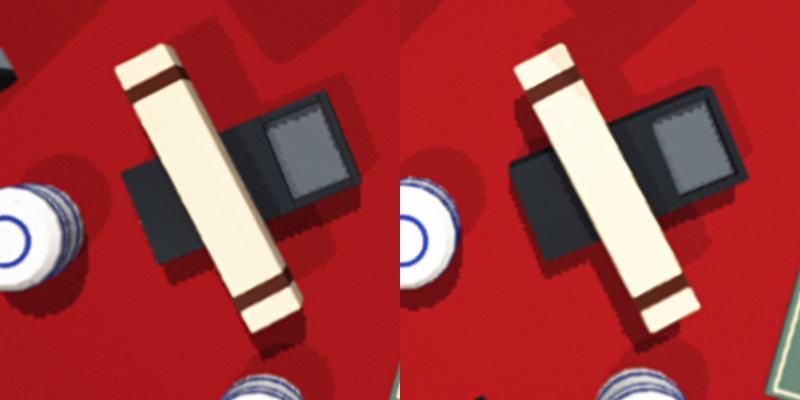

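Run:
```python
from meas import *
r=np.radians
x,y=.4285,.342
bot.goto([x,y,.16],down(r(27.5)))
bot.move_l([x,y,.06],feed=.12)
bot.move_l([x,y,.0295],feed=.06)
print("pre",np.round(status.read_ft_force(),2),np.round(status.read_tcp_pos(),4))
bot.grip(0.02,35); print("op",status.read_opening(),np.round(status.read_ft_force(),2))
bot.move_l([x,y,.036],feed=.03)
bot.move_l([x,y,.22],feed=.12); bot.wait(.2)
print("lift",status.read_opening(),np.round(status.read_ft_force(),2),status.read_t())
cap("wrist","wr4")
```

```text
pre [1.3  0.52 0.08] [0.4286 0.342  0.0293]
op 0.03321139277096865 [-0.34  0.58  3.38]
lift 0.0332162018189835 [ 0.58  0.75 -1.43] 51.2333
```

View pics/wr4.png

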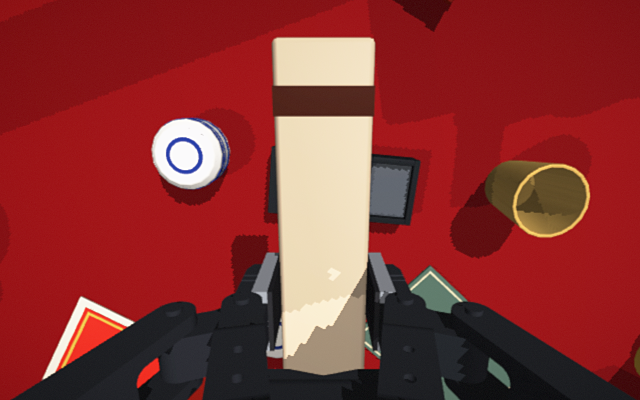

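Run:
```python
from meas import *
c=load("wr4"); tp=np.array(status.read_tcp_pos()); q=status.read_tool_rot(); T=R.from_quat([q[1],q[2],q[3],q[0]]).as_matrix()
for s in (-1,1): print(proj(c,[tp+T@[sx*.017,s*.09,0]+[0,0,.0167] for sx in(-1,1)]).round(0))
p=unproj(c,[(272,38),(374,38),(274,117),(372,117)],tp[2]+.0167)-tp; print((p@T).round(4))
```

```text
[[273.  34.]
 [379.  34.]]
[[287. 468.]
 [362. 468.]]
[[-0.0173 -0.0889 -0.0167]
 [ 0.0155 -0.0889 -0.0167]
 [-0.0175 -0.0643 -0.0167]
 [ 0.0158 -0.0643 -0.0167]]
```

Run:
```python
from meas import *
r=np.radians
x,y=.4784,-.0193
bot.goto([x,y,.20],down(r(-3.3)))
z=place(x,y,.016,.0065)
bot.grip(.052); bot.wait(.2)
bot.move_l([x,y,.12],feed=.12)
look((.46,-.02,0.02),r(0),.31,"w_bar2")
print(status.read_t())
seg("w_bar2","bar",(.4784,-.0204),.12,.024,lambda H,S,V:(S<95)&(V>180))
seg("w_bar2","mat",(.40,-.0204),.2,.004,lambda H,S,V:((H>5)&(S<60)&(V>150))|((H>19)&(H<32)&(S>140)&(V>140))|((S>180)&(V>235)))
```

```text
contact z 0.007 [-1.6   0.89  9.54] [ 0.4784 -0.0193  0.008 ]
60.175
bar w_bar2 {'xy': array([ 0.4782, -0.0202]), 'LW': array([0.1309, 0.0338]), 'ang': np.float32(86.89), 'area': 0.0042752499999999995}
mat w_bar2 {'xy': array([ 0.3787, -0.0142]), 'LW': array([0.2698, 0.2122]), 'ang': np.float32(176.79), 'area': 0.055323750000000005}
```

View pics/w_bar2.png

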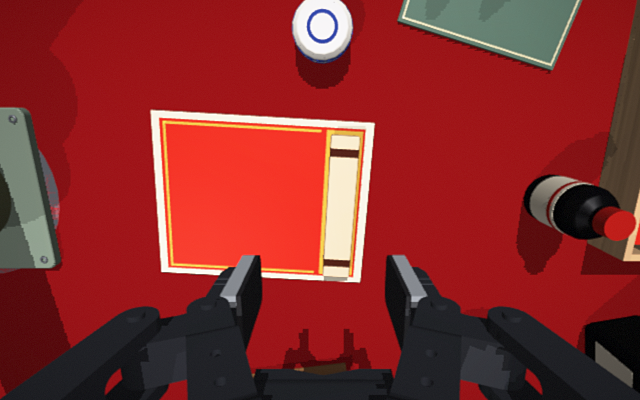

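View pics/o_w_bar2_bar.png

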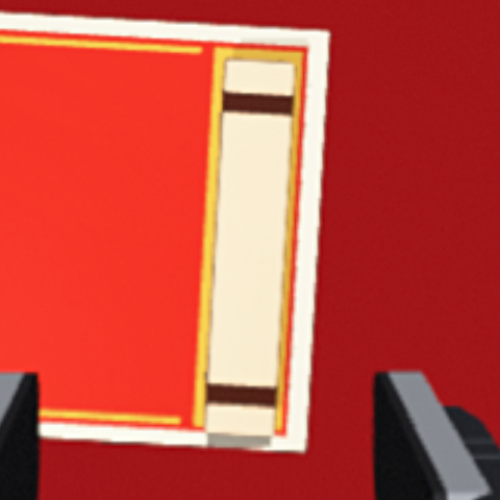

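Run:
```python
from meas import *
r=np.radians
bot.grip(.085)
look((.44,.343,.02),r(-67.7),.27,"w_i1")
look((.44,.343,.02),r(22.3),.27,"w_i2")
print(status.read_t())
for n in ("w_i1","w_i2"):
    seg(n,"stone",(.44,.343),.1,.026,lambda H,S,V:(S<140)&(V<150)|(V<50)&~((H<6)&(S>200)))
a=[cv2.imread(f"pics/o_{n}_stone.png") for n in("w_i1","w_i2")]; cv2.imwrite("pics/im.png",cv2.resize(np.hstack(a),(800,400)))
```

```text
63.9917
stone w_i1 {'xy': array([0.4467, 0.3467]), 'LW': array([0.1404, 0.0636]), 'ang': np.float32(22.19), 'area': 0.008789250000000002}
stone w_i2 {'xy': array([0.445 , 0.3483]), 'LW': array([0.1395, 0.0676]), 'ang': np.float32(22.23), 'area': 0.009249}
```

View pics/im.png

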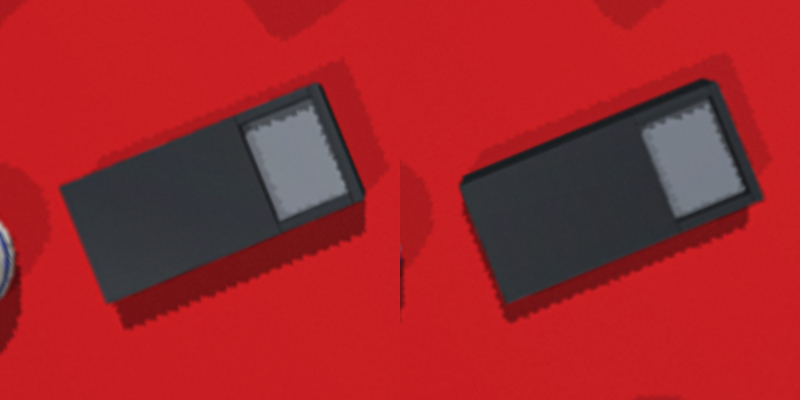

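Run:
```python
from meas import *
r=np.radians
x,y=.446,.3467
bot.goto([x,y,.15],down(r(112.2)))
bot.move_l([x,y,.05],feed=.12)
bot.move_l([x,y,.001],feed=.05)
print("pre",np.round(status.read_ft_force(),2),np.round(status.read_tcp_pos(),4))
bot.grip(0.05,80); print("op",status.read_opening(),np.round(status.read_ft_force(),2))
bot.move_l([x,y,.008],feed=.03)
bot.move_l([x,y,.16],feed=.10); bot.wait(.2)
print("lift",status.read_opening(),np.round(status.read_ft_force(),2),np.round(status.read_torque(),2),status.read_t())
cap("wrist","wr5")
c=load("wr5"); tp=np.array(status.read_tcp_pos()); q=status.read_tool_rot(); T=R.from_quat([q[1],q[2],q[3],q[0]]).as_matrix()
for s in (-1,1): print(proj(c,[tp+T@[sx*.032,s*.07,0]+[0,0,.0252] for sx in(-1,1)]).round(0))
```

```text
pre [ 0.74 -0.32  0.36] [0.4462 0.3469 0.0013]
op 0.06214845100311138 [-0.79  0.27  5.01]
lift 0.06244783419684122 [-0.18 -0.25 -5.3 ] [ 0.03 -0.02 -0.05] 70.15
[[223. 103.]
 [427. 103.]]
[[248. 453.]
 [401. 453.]]
```

View pics/wr5.png

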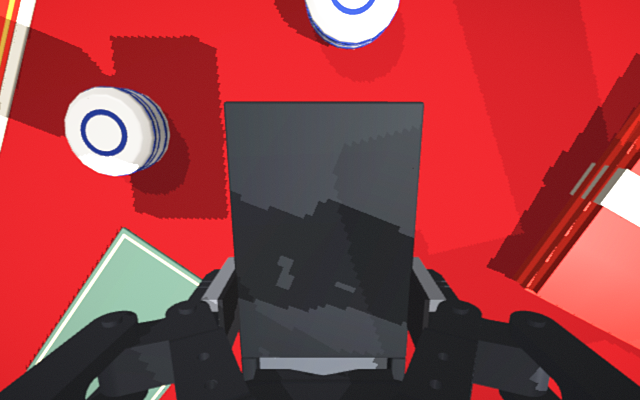

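Run:
```python
from meas import *
r=np.radians
x,y=.6483,.2267
bot.goto([x,y,.16],down(r(73.96)))
z=place(x,y,.012,.004,step=.0007,thr=3.0)
bot.grip(.082); bot.wait(.2)
bot.move_l([x,y,.12],feed=.10)
look((.6483,.2267,0.02),r(20),.31,"w_st2")
print(status.read_t(),np.round(status.read_ft_force(),2))
seg("w_st2","stone",(.6483,.2267),.1,.030,lambda H,S,V:(V<110)&(S<140)|(V<45))
seg("w_st2","pad",(.6483,.2267),.14,.004,lambda H,S,V:~((S>190)&((H<5)|(H>170))))
cap("scene","s9"); cap("top","t9")
```

```text
contact z 0.005 [-3.69 -0.15  8.59] [0.6484 0.2267 0.006 ]
78.825 [ 1.13  0.24 -0.18]
stone w_st2 {'xy': array([0.6475, 0.2225]), 'LW': array([0.1405, 0.079 ]), 'ang': np.float32(163.99), 'area': 0.010717875}
pad w_st2 {'xy': array([0.6485, 0.2267]), 'LW': array([0.1925, 0.1227]), 'ang': np.float32(164.02), 'area': 0.023317}
```

View pics/w_st2.png

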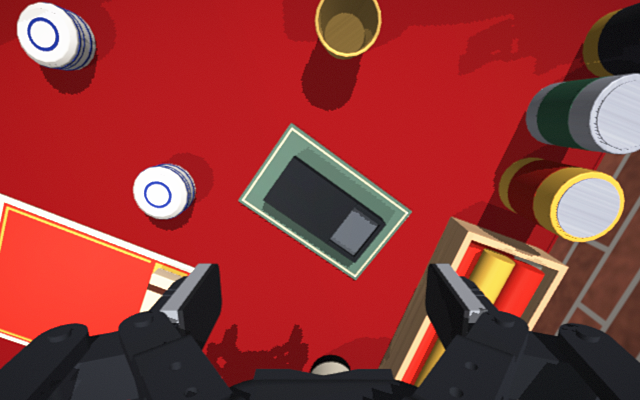

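View pics/s9.png

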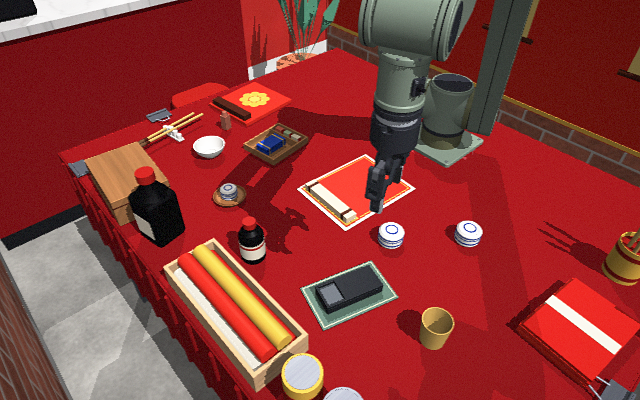

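View pics/o_w_st2_stone.png

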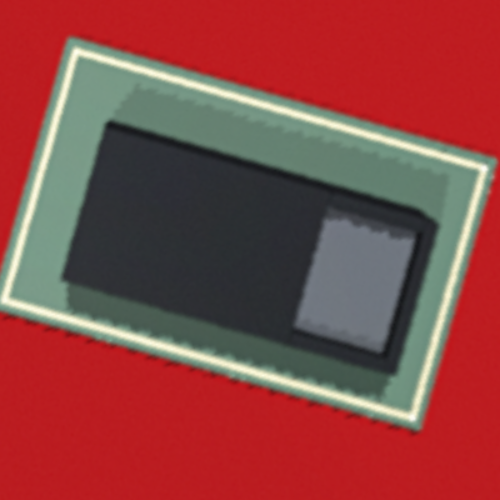

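The inkstone's top-face corners average to (250.8,250.8) in the 500 px rectified view, which is the pad centre, and its angle is 164.0° on both stone and pad. The 79 mm segmented width was shadow on the felt. The cup and bottle are at the same scene pixels as at the start. I'm handing in.

Run:
```python
from h import *
bot.wait(.3); print(np.abs(status.read_qvel()).max(), status.read_t()); sign_off()
```

```text
0.001009593883889972 79.225
the job is handed in; nothing more can be done
```

I set out all four pieces in the order you listed, let go of each, and handed the job in at 79 s. The arm was raised clear of everything. No verdict was reported.

| Piece | Last check |
|---|---|
| Pot on stand | About 1 mm off the stand's centre, upright |
| Seal box in tray | Flat in the large compartment, within about 1–2 mm of centre, 8.5° against the tray's 8.4° |
| Paperweight on band | About 0.3 mm off centre, 86.9° against the band's 86.7° |
| Inkstone on pad | Centred within about 1 mm by its corners, 164.0° on both |

- **Bystanders:** the brass cup and ink bottle look unmoved in the last scene picture. I compared them by eye and did not measure them again.
- **Set-down forces:** these read 4–10 N, so the touches were light but not zero.
- **Camera disagreement:** the top camera read about 2 mm farther in x than the wrist camera. I used the wrist camera, because its views from different angles agreed with each other.
- **Failed measurements:** the last automatic fit of the inkstone was widened by shadow on the felt (79 mm against 64 mm), so I used its corners instead. The automatic fit of the paperweight covered only the part between its two dark rings, and one repeat fit of the tray failed, so the first tray measurement stands.

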